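# Roll the trim of a display board flat with the hand roller

### The job

The aluminium trim along the display board is only pushed in by hand and stands proud: roll it flat with the hand roller. Draw the roller out of its dock by the tail handle and stand it on the bench, let go, then take it by the square grip block over the wheel and roll along the strip with firm pressure until all five pieces lie fully down on the board. Finally stand the roller on the bench again, off the board and the dock; touch the board and its trim with nothing but the roller, and leave the bottles and the jar where they stand.

Things in the scene. Friction and masses are not known exactly. Their poses are not given: they have to be found in the camera images.
- board: Display board fixed to the bench, 110 (x) x 200 (y) x 26 (z) mm, pale wood; origin at the centre of its underside. The trim strip runs along y at x = +33 mm (side away from the robot): five aluminium caps in a row, each 18 (x) x 33.5 (y) x 5 (z) mm, at y = +70, +35, 0, -35, -70 mm (trim_1 to trim_5).
- trim_1 (a joint): How far trim piece 1 of 5 (y = 70 mm on the board) is pressed down, m: 0 = 8 mm proud, 0.008 = flat on the board (hard stop). Stiff sliding fit: needs about 8 N, stays where it is left.
- trim_2 (a joint): How far trim piece 2 of 5 (y = 35 mm on the board) is pressed down, m: 0 = 8 mm proud, 0.008 = flat on the board (hard stop). Stiff sliding fit: needs about 8 N, stays where it is left.
- trim_3 (a joint): How far trim piece 3 of 5 (y = 0 mm on the board) is pressed down, m: 0 = 8 mm proud, 0.008 = flat on the board (hard stop). Stiff sliding fit: needs about 8 N, stays where it is left.
- trim_4 (a joint): How far trim piece 4 of 5 (y = -35 mm on the board) is pressed down, m: 0 = 8 mm proud, 0.008 = flat on the board (hard stop). Stiff sliding fit: needs about 8 N, stays where it is left.
- trim_5 (a joint): How far trim piece 5 of 5 (y = -70 mm on the board) is pressed down, m: 0 = 8 mm proud, 0.008 = flat on the board (hard stop). Stiff sliding fit: needs about 8 N, stays where it is left.
- dock: Roller dock of dark steel fixed to the bench; origin on the bench under the docked wheel. Base plate 10 mm thick, x -170 to +45 mm, 78 mm wide (y). Hood at its +x end: x -39 to +45 mm, y +-39 mm, up to z = 150 mm, open only to -x; inside 68 mm wide, roof underside at z = 145 mm. The docked roller stands on the plate along the dock's x, tail out to -x.
- roller: Hand roller, loose, 0.2 to 0.33 kg; origin on its underside below the axle; tail to -x; rolls along x. Rubber wheel, radius 26 mm, 26 mm wide, axle along y at z = 26 mm, in a steel fork 37 mm wide. Stands by itself on the wheel and a foot (30 mm wide, x = -148 to -156 mm, underside z = 0). 182 mm long, 118 mm high; mass centre near x = -50 mm.
- grip_block: The roller's square wooden grip block, 30 x 30 x 48 mm, fixed to the roller over the wheel; origin at its underside, 70 mm above the roller's underside, axes as the roller's. Covered by the hood while docked.
- wheel (a joint): Turn of the roller's wheel, rad; turns freely without limit, positive when rolling toward the roller's +x.
- tail_grip (a point): Point on the axis of the roller's wooden tail handle (round, 24 mm thick, along roller x from -70 to -150 mm, at z = 36 mm): roller x = -115 mm, z = 36 mm. The place to grip the tail.
- block_grip (a point): Centre of the grip block, above the axle (roller x = 0, z = 95 mm): the place to grip for rolling.
- strip_mid (a point): Middle of the strip's top when all is flat: board x = +33 mm, y = 0, z = 31 mm. At the start the caps' tops stand 5 to 8 mm higher than this.
- bottle_on_board: Amber bottle, 58 mm round, 143 mm high, standing loose on the near side of the board, 76 mm from the strip's middle line; origin at the centre of its base. Bystander.
- bottle_loose: Amber bottle, 58 mm round, 143 mm high, on the bench, either just past the board's -y end in line with the strip or beside the dock's hood (places swap with the jar); origin at the centre of its base. Bystander.
- jar_loose: Jar, 59 mm round, 66 mm high, on the bench at the other of those two places; origin at the centre of its base. Bystander. (The bench is free between its front edge at world x = 0.33 m and the stock of bottles, 143 mm high, behind x = 0.55 m, which reaches right to y = -0.32 m.)

How it is judged:
By the outcome, as a careful person would: the job done as asked, in the order asked, and still so for the second after the job is handed in, with the robot touching nothing.
It also fails if it takes over 72 s, if anything falls off the work surface, if the arm or the gripper's body presses on something with over 40 N, if the wrist force passes 120 N, or if a joint passes its speed limit or range.

### The arm

A 7-joint arm with a two-finger parallel gripper is mounted at the origin on a cart in front of the work surface, level with it; the furniture and walls round the work are solid. World frame = base frame: x ahead of the robot, y to its left, z up, the work surface at z = 0. Lengths are in m, angles in rad, forces in N, time in s.
With the tool pointing down it reaches from about 0.4 to 0.875 m from the base axis. Payload 6.5 kg.
Tool frame: the origin (TCP) lies at the very end of the fingers, on their centre line; the grasp point (between the pads) lies 19 mm behind it; z points along the fingers, y is the line along which they close (so a half turn about z gives the same grasp; the last joint's range is limited). The gripper opens to 88 mm and grips with 3 to 60 N. Pads are 18 mm wide; open, the fingers measure 123 mm over their backs; the gripper's body (75 mm by 187 mm) begins 45 mm behind the grasp point.
Start: joints at [-1.317, 0.536, -0.004, 1.538, 0.003, 1.067, -0.071], TCP at [0.204, 0.617, 0.239] pointing down, gripper open.
Joint ranges: [-2.7, 2.7], [-0.37, 2.16], [-1.27, 1.26], [0.24, 2.4], [-1.31, 4.45], [0.19, 1.91], [-2.76, 2.76]. Speed limits (rad/s): [2.39, 2.39, 3.14, 3.14, 3.14, 3.14, 3.14].

### API

Orientations are given as [roll, pitch, yaw] about the fixed x, y, z axes, in that order (R = Rz(yaw) Ry(pitch) Rx(roll)).
In Python, from cell import r gives the robot as it stands. Calls block until the motion is done:
- r.movep(position, orientation): joint-space move of the TCP to a pose.
- r.servo_line(position, ori=None, max_speed=0.15): straight line of the TCP; ori=None keeps the orientation; max_speed is the mean speed in m/s.
- r.movej(angles): joint-space move.
- r.open_gripper() and r.clamp(grasp_force=None): open the fingers fully, or close them until they stop; grasp_force is the grip in N (None keeps the last).
- r.sleep(seconds).
- r.inverse_kinematics(position, orientation): joint angles nearest the present ones, or None.
- r.sense(): the state.
- r.grab_frame(name): name is "scene" or "top" or "wrist"; returns the picture (400x640x3 uint8, blue, green, red); there is no depth.
- r.camera_info(name): a dict with "K" (3x3 intrinsics, pixels), "camera_from_world" (4x4, takes a point from world to camera coordinates); the wrist camera has in their place "T_tool_cam" (4x4, takes a point from camera to tool coordinates, whose origin is the TCP and whose axes are the flange's). Camera axes: x right, y down, z forward; pixel columns grow to the right and rows downward; lengths in m; the calibration is good to about 2 mm. A picture is of the moment at which its call begins: read the wrist's pose just before it. camera_info takes no time and is no camera call.
A pose or a line that the arm cannot do raises r.IKError and nothing moves.
- r.job_done(): hands the job in; it is judged then, once.
The state is a dict: "clock": time; "q": joint angles; "joint_vel": joint speeds; "joint_efforts": joint torques, N m; "position": TCP position; "orientation": TCP orientation; "force": force on the tool from outside, world axes, zero at the start; "moment": the same for the moment, N m; "width": finger opening in m; "gripper_force": force on a finger pad.
Only numpy, scipy, OpenCV 4.12 (cv2) and the standard library are available. Lean on these libraries where they do the work, as an engineer would, in place of code of your own. Each camera call takes 0.05 s, during which the arm holds its last target. There are 200 camera calls.

## Working session

There is one attempt and no reset: what is moved stays moved. The work goes in short steps, each a Python script; the robot and the scene stay as the last script left them, time stands still between calls to the robot, and variables do not carry over. Pictures are saved under pics/ and viewed, at most 10 in all, crops included, and the job is handed in when it is done.

```bash
ls; mkdir -p pics
python3 - <<'E'
from cell import r
import cv2
for n in ("scene","top"):
    cv2.imwrite(f"pics/{n}0.png",r.grab_frame(n)); i=r.camera_info(n); print(n,i["K"].tolist() if hasattr(i["K"],'tolist') else i["K"]); print(i["camera_from_world"])
print(r.camera_info("wrist")); print(r.sense())
E
```

```text
cell.py
pics
scene [[386.29446275310255, 0.0, 323.5246573012547], [0.0, 386.29446275310255, 199.3314352596077], [0.0, 0.0, 1.0]]
[[ 0.51488145 -0.85686263  0.02614454 -0.40045603]
 [-0.33628253 -0.22993464 -0.91326016  0.2328024 ]
 [ 0.78855003  0.46142876 -0.40653701  0.53975522]
 [ 0.          0.          0.          1.        ]]
top [[441.6095762409308, 0.0, 318.9488843768931], [0.0, 441.6095762409308, 203.72916165433463], [0.0, 0.0, 1.0]]
[[ 0.14959058 -0.98873927  0.00416103 -0.22634286]
 [-0.9661193  -0.14706092 -0.21210039  0.49585017]
 [ 0.21032391  0.02770817 -0.97723902  1.1855408 ]
 [ 0.          0.          0.          1.        ]]
{'K': array([[344.36779317,   0.        , 319.66073483],
       [  0.        , 344.36779317, 196.18246881],
       [  0.        ,   0.        ,   1.        ]]), 'T_tool_cam': array([[ 4.93576422e-04, -9.63211205e-01, -2.68745103e-01,
         6.89215075e-02],
       [ 9.99999145e-01,  8.00835329e-04, -1.03368419e-03,
         1.55723397e-05],
       [ 1.21087676e-03, -2.68744363e-01,  9.63210777e-01,
        -1.45448392e-01],
       [ 0.00000000e+00,  0.00000000e+00,  0.00000000e+00,
         1.00000000e+00]])}
{'clock': 0.1, 'q': array([-1.31719599,  0.53707422, -0.00440733,  1.53878193,  0.00259998,
        1.06728081, -0.07120605]), 'joint_vel': array([-5.60923616e-04, -5.60510020e-04,  1.17239696e-03, -1.95376629e-03,
        1.52667591e-03, -3.70298181e-04, -8.71603132e-06]), 'joint_efforts': array([ 2.88479503e-03, -5.72078919e+01,  9.93894674e-01, -2.52229714e+01,
       -5.61741774e-02,  1.35317576e-02,  2.73953259e-05]), 'position': array([0.20420157, 0.61650788, 0.2379345 ]), 'orientation': array([-3.14005938e+00,  1.29893312e-04,  2.82183119e+00]), 'force': array([-0.41420577, -0.74512354,  0.71151338]), 'moment': array([ 0.00961121, -0.07521867, -0.00066404]), 'gripper_force': 0.0, 'width': 0.0879907979215285}
```

View pics/scene0.png

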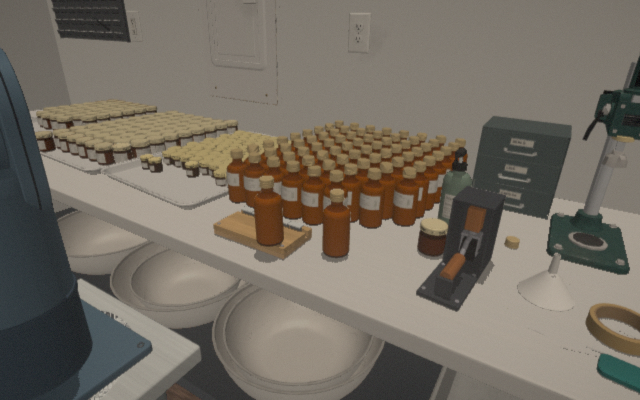

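View pics/top0.png

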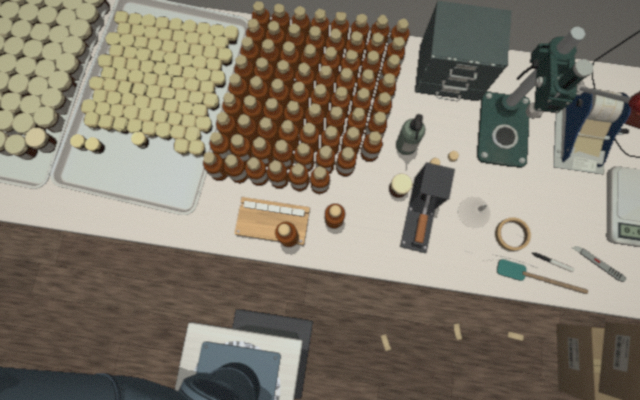

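The scene has the board at top pixel (275,220) with its bottle at (287,232). The loose bottle is at (335,215), past the -y end. The jar is at (401,184), and the dock hood at (436,182) with the tail at (420,230). Next I'll get coarse positions, then take wrist views.

```bash
cat > h.py <<'E'
import numpy as np, cv2
from scipy.spatial.transform import Rotation as R
from cell import r
def cam(name, s=None):
    i=r.camera_info(name); K=np.array(i["K"])
    if name=="wrist":
        s=s or r.sense(); T=np.eye(4); T[:3,:3]=R.from_euler("xyz",s["orientation"]).as_matrix(); T[:3,3]=s["position"]
        return K, T@np.array(i["T_tool_cam"])
    return K, np.linalg.inv(np.array(i["camera_from_world"]))
def ray(c,uv,z):
    K,T=c; d=T[:3,:3]@np.linalg.solve(K,[uv[0],uv[1],1.]); o=T[:3,3]
    return o+d*(z-o[2])/d[2]
def proj(c,p):
    K,T=c; q=K@(np.linalg.inv(T)@np.append(p,1))[:3]; return q[:2]/q[2]
def down(yaw): return [np.pi,0,yaw]
E
python3 - <<'E'
from h import *
c=cam("top")
for n,uv,z in [("bd nl",(236,232),.026),("bd nr",(305,243),.026),("bd fl",(242,197),.026),("bd fr",(310,206),.026),("trim l",(248,202),.036),("trim r",(300,211),.036),("hoodtop a",(424,163),.15),("b",(454,169),.15),("c",(449,202),.15),("d",(418,195),.15),("tail end",(420,242),.036),("tail top",(426,212),.036),("plate l",(401,244),.01),("plate r",(428,250),.01),("jar",(401,184),.066),("bottle",(335,211),.143),("bob",(287,228),.169)]:
    print(n,ray(c,uv,z).round(3))
for p in [(.45,.12,.35),(.42,-.25,.35)]:
    for yaw in (0,np.pi,2.82,-2.82): print(p,yaw,r.inverse_kinematics(p,down(yaw)))
E
```

```text
bd nl [0.414 0.071 0.026]
bd nr [ 0.412 -0.127  0.026]
bd fl [0.516 0.073 0.026]
bd fr [ 0.52  -0.124  0.026]
trim l [0.503 0.052 0.036]
trim r [ 0.499 -0.099  0.036]
hoodtop a [ 0.654 -0.41   0.15 ]
b [ 0.649 -0.489  0.15 ]
c [ 0.559 -0.484  0.15 ]
d [ 0.565 -0.403  0.15 ]
tail end [ 0.462 -0.445  0.036]
tail top [ 0.55  -0.453  0.036]
plate l [ 0.453 -0.397  0.01 ]
plate r [ 0.447 -0.475  0.01 ]
jar [ 0.612 -0.369  0.066]
bottle [ 0.492 -0.196  0.143]
bob [ 0.426 -0.083  0.169]
(0.45, 0.12, 0.35) 0 [-1.01664959  0.10193242  0.72275174  1.89485775 -0.0731299   1.17113107
 -1.8387763 ]
(0.45, 0.12, 0.35) 3.141592653589793 [-0.64158033  0.09581115  0.30874     1.87819519 -0.03154544  1.17226879
  1.24887275]
(0.45, 0.12, 0.35) 2.82 [-0.68074566  0.09547402  0.3514286   1.88010349 -0.03561725  1.17204516
  0.93224791]
(0.45, 0.12, 0.35) -2.82 [-0.5912123   0.09650423  0.25393307  1.87569881 -0.02626316  1.17258935
  1.56416399]
(0.42, -0.25, 0.35) 0 [-0.56278305  0.28406109  1.23754466  1.85662466 -0.28765856  1.2040175
 -0.80317707]
(0.42, -0.25, 0.35) 3.141592653589793 [-0.5667781   0.28782959  1.24506161  1.85672105 -0.29212433  1.2051056
  2.3432572 ]
(0.42, -0.25, 0.35) 2.82 [-0.56517696  0.28629972  1.2420325   1.85668253 -0.29031379  1.20466183
  2.01970239]
(0.42, -0.25, 0.35) -2.82 [-0.56531234  0.28642805  1.24228776  1.85668579 -0.29046579  1.20469895
  2.66305247]
```

Run:
```python
from h import *
q=[-0.1,.40,0,1.75,0,1.0,1.57]
r.movej(q)
for n,p in [("wb",(.46,-.03,.27)),("wd",(.45,-.40,.27))]:
    r.movep(p,down(np.pi)); r.sleep(.3); s=r.sense(); 
    im=r.grab_frame("wrist"); cv2.imwrite(f"pics/{n}.png",im)
    np.savez(n+".npz",T=cam("wrist",s)[1]); print(n,s["clock"],s["q"].round(2),s["position"].round(3),s["orientation"].round(3))
```

```text
wb 3.4583 [-0.06  0.18  0.03  1.98 -0.01  0.98  1.54] [ 0.461 -0.03   0.27 ] [-3.142e+00 -1.000e-03 -3.141e+00]
wd 5.1917 [ 0.44  0.43  0.29  1.65 -0.13  1.08  2.34] [ 0.45  -0.399  0.27 ] [ 3.141  0.    -3.14 ]
```

View pics/wb.png

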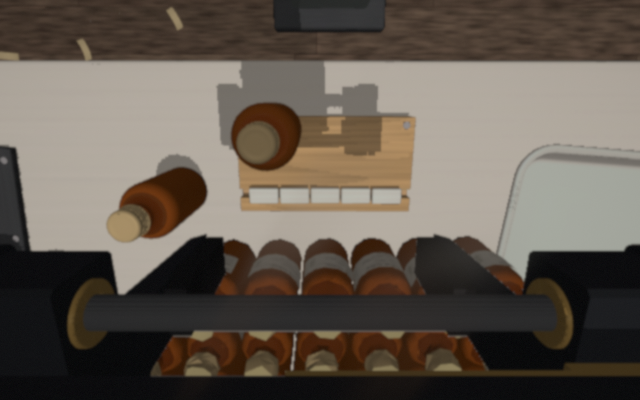

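View pics/wd.png

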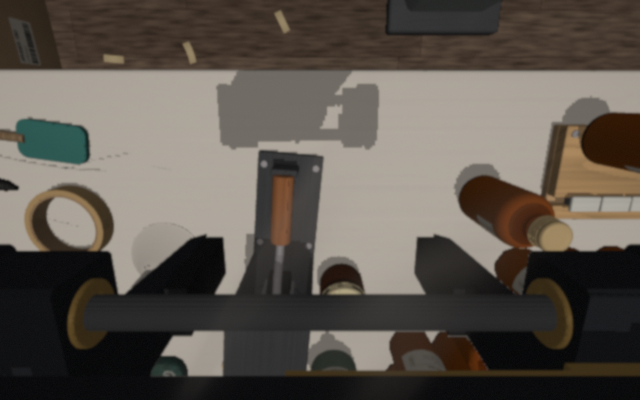

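The board view shows caps at u 249–401, v 188–204, and a bottle at (265,140). The dock view shows the tail handle at u 272–294, v 176–244, and the plate's front corners at about (259,151) and (322,156). I'll refine these with masks.

Run:
```python
from h import *
K=np.array(r.camera_info("wrist")["K"])
cb=(K,np.load("wb.npz")["T"]); cd=(K,np.load("wd.npz")["T"])
b=cv2.imread("pics/wb.png"); d=cv2.imread("pics/wd.png")
hb=cv2.cvtColor(b,cv2.COLOR_BGR2HSV); hd=cv2.cvtColor(d,cv2.COLOR_BGR2HSV)
# caps
m=np.zeros(b.shape[:2],np.uint8); m[183:208,244:408]=cv2.inRange(hb,(0,0,130),(180,60,255))[183:208,244:408]
for c in cv2.findContours(m,cv2.RETR_EXTERNAL,cv2.CHAIN_APPROX_NONE)[0]:
    if cv2.contourArea(c)>100:
        x,y,w,h=cv2.boundingRect(c); M=cv2.moments(c); u=(M["m10"]/M["m00"],M["m01"]/M["m00"])
        print("cap",(x,y,w,h),ray(cb,u,.037).round(4))
# board: saturated wood
m=cv2.inRange(hb,(8,80,60),(25,255,255)); m[:, :230]=0; m[:,425:]=0; m[:105]=0; m[215:]=0
for uv in [(241,209),(409,209),(414,117)]: print("board px",ray(cb,uv,.026).round(4))
ys=np.arange(125,205,10)
for y in ys:
    xs=np.where(m[y]>0)[0]; print(y,xs.min(),xs.max(),ray(cb,(xs.max(),y),.026).round(4),ray(cb,(xs.min(),y),.026).round(4))
# handle
m=cv2.inRange(hd,(3,100,50),(20,255,255)); m[:,:262]=0; m[:,305:]=0; m[:165]=0; m[250:]=0
c=max(cv2.findContours(m,cv2.RETR_EXTERNAL,cv2.CHAIN_APPROX_NONE)[0],key=cv2.contourArea)
print("handle",cv2.boundingRect(c))
for y in range(178,244,8):
    xs=np.where(m[y]>0)[0]; print(y,xs.min(),xs.max(), ray(cd,(xs.mean(),y),.046).round(4),len(xs)*np.linalg.norm(ray(cd,(1,y),.046)-ray(cd,(0,y),.046)))
ys=np.where(m.any(1))[0]; print("ends",[ray(cd,(283,y),.052).round(4) for y in (ys.min(),ys.max())])
# plate edges
g=cv2.inRange(hd,(0,0,0),(180,120,75)); g[:148]=0; g[240:]=0; g[:,:240]=0; g[:,340:]=0
for y in range(160,236,12):
    xs=np.where(g[y]>0)[0]; print("plate",y,xs.min(),xs.max(),ray(cd,(xs.min(),y),.01).round(4),ray(cd,(xs.max()+1,y),.01).round(4))
for u in (265,283,315): 
    print("front",np.where(g[:,u])[0].min(),ray(cd,(u,np.where(g[:,u])[0].min()),.01).round(4))
cv2.imwrite("pics/crop.png",np.vstack([cv2.resize(b[100:220,220:430],None,fx=2.4,fy=2.4,interpolation=2),cv2.resize(d[140:260,220:430],None,fx=2.4,fy=2.4,interpolation=2)]))
```

```text
cap (249, 188, 153, 16) [ 0.4959 -0.025   0.037 ]
board px [ 0.5158 -0.1232  0.026 ]
board px [0.5155 0.0759 0.026 ]
board px [0.4091 0.0739 0.026 ]
125 233 414 [0.4178 0.0745 0.026 ] [ 0.4181 -0.1262  0.026 ]
135 231 413 [0.4287 0.0742 0.026 ] [ 0.429  -0.1292  0.026 ]
145 233 412 [0.4399 0.0739 0.026 ] [ 0.4402 -0.1277  0.026 ]
155 238 411 [0.4512 0.0736 0.026 ] [ 0.4515 -0.1228  0.026 ]
165 239 411 [0.4627 0.0744 0.026 ] [ 0.463  -0.1223  0.026 ]
175 239 410 [0.4743 0.0741 0.026 ] [ 0.4747 -0.123   0.026 ]
185 240 409 [0.4862 0.0738 0.026 ] [ 0.4865 -0.1226  0.026 ]
195 244 405 [0.4983 0.07   0.026 ] [ 0.4986 -0.1186  0.026 ]
handle (271, 175, 23, 70)
178 273 293 [ 0.4639 -0.4399  0.046 ] 0.023104559662971664
186 273 293 [ 0.4729 -0.4402  0.046 ] 0.023253301595859373
194 272 292 [ 0.4821 -0.4415  0.046 ] 0.023403971088676777
202 272 291 [ 0.4914 -0.4423  0.046 ] 0.02243486271928731
210 272 291 [ 0.5008 -0.4426  0.046 ] 0.02258213771403793
218 271 291 [ 0.5103 -0.4434  0.046 ] 0.0238679270493496
226 271 290 [ 0.52   -0.4443  0.046 ] 0.02288256570319642
234 271 290 [ 0.5297 -0.4446  0.046 ] 0.02303579742237776
242 272 289 [ 0.5396 -0.4449  0.046 ] 0.020871985689271712
ends [array([ 0.4592, -0.4392,  0.052 ]), array([ 0.5395, -0.4413,  0.052 ])]
plate 160 259 321 [ 0.4501 -0.4718  0.01  ] [ 0.4499 -0.397   0.01  ]
plate 172 259 320 [ 0.4646 -0.4725  0.01  ] [ 0.4645 -0.3981  0.01  ]
plate 184 258 319 [ 0.4794 -0.4744  0.01  ] [ 0.4792 -0.3993  0.01  ]
plate 196 257 318 [ 0.4945 -0.4763  0.01  ] [ 0.4943 -0.4005  0.01  ]
plate 208 257 316 [ 0.5099 -0.477   0.01  ] [ 0.5097 -0.4029  0.01  ]
plate 220 256 315 [ 0.5255 -0.479   0.01  ] [ 0.5254 -0.4042  0.01  ]
plate 232 256 314 [ 0.5415 -0.4798  0.01  ] [ 0.5414 -0.4055  0.01  ]
front 151 [ 0.4394 -0.4642  0.01  ]
front 153 [ 0.4417 -0.4431  0.01  ]
front 156 [ 0.4452 -0.4053  0.01  ]
```

View pics/crop.png

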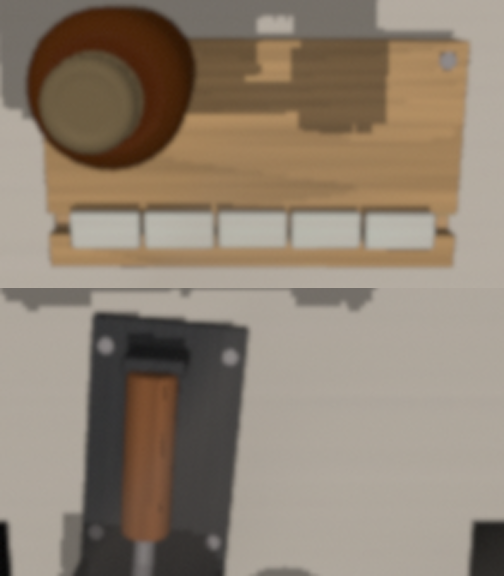

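The plate edges give a dock yaw of about -0.09 rad. The handle line has yaw about -0.07, with roller x = -100 mm at (0.510, -0.443). The dock origin from the plate front (0.611) agrees with the one from the handle (0.61). The strip centre is at (0.495, -0.025) with yaw about 0. I'll now grip the tail and draw the roller out.

Run:
```python
from h import *
y0=-.075; a=np.array([np.cos(y0),np.sin(y0),0]); g=np.array([.510,-.4433,.0275])
o=down(np.pi+y0)
def st(n):
    s=r.sense(); print(n,round(s["clock"],2),s["position"].round(4),s["force"].round(1),round(s["width"],4),s["q"].round(2))
r.movep(g+[0,0,.12],o); r.servo_line(g,max_speed=.12); st("at")
r.clamp(60); st("clamped")
r.servo_line(g-.095*a,max_speed=.08); st("out")
r.servo_line(g-.095*a+[0,0,.05],max_speed=.1); st("up"); r.sleep(.1)
cv2.imwrite("pics/up.png",r.grab_frame("scene"))
```

```text
at 7.02 [ 0.5106 -0.4438  0.0285] [0.1 0.1 0.1] 0.0882 [ 0.5   0.85  0.23  1.58 -0.25  0.74  2.34]
clamped 8.03 [ 0.51   -0.4432  0.0275] [-0.5  0.6  1.8] 0.0219 [ 0.5   0.85  0.23  1.58 -0.25  0.74  2.34]
out 9.37 [ 0.4159 -0.4363  0.0276] [-0.7  0.1 -1.7] 0.0219 [ 0.58  0.76  0.21  1.79 -0.25  0.62  2.44]
up 10.02 [ 0.4152 -0.4359  0.0774] [ 0.9  0.6 -3.4] 0.0217 [ 0.56  0.68  0.24  1.78 -0.23  0.71  2.42]
```

```bash
python3 -c "
import cv2;d=cv2.imread('pics/up.png');cv2.imwrite('pics/up2.png',cv2.resize(d[150:350,340:540],None,fx=3,fy=3))"
```

```text
(no output)
```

View pics/up2.png

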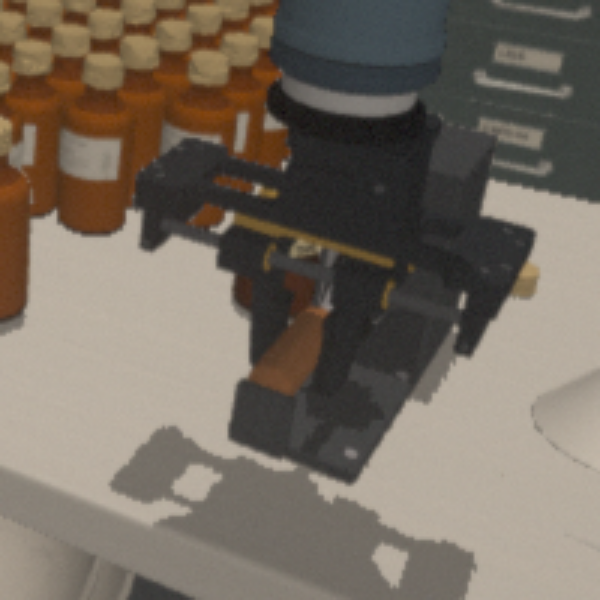

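The roller is held by the tail, clear of the hood, and the weight reading is about 3.4 N. Next I'll swing it round and stand it on the free bench in front of the dock.

Run:
```python
from h import *
def st(n):
    s=r.sense(); print(n,round(s["clock"],2),s["position"].round(4),s["force"].round(1),round(s["width"],4),s["q"].round(2))
o=down(np.pi/2)
r.servo_line([.385,-.315,.08],ori=o,max_speed=.07); st("swung")
r.servo_line([.385,-.315,.019],max_speed=.08); st("low")
r.servo_line([.385,-.315,.0175],max_speed=.05); st("low2")
r.open_gripper(); st("open")
r.servo_line([.385,-.315,.18],max_speed=.2)
r.movep([.42,-.36,.27],down(np.pi)); r.sleep(.2); s=r.sense()
im=r.grab_frame("wrist"); cv2.imwrite("pics/st.png",im); np.savez("st.npz",T=cam("wrist",s)[1]); st("look")
cv2.imwrite("pics/st_top.png",r.grab_frame("top"))
```

```text
swung 12.1 [ 0.3851 -0.3153  0.0801] [-0.7 -0.6 -2.2] 0.0211 [ 0.11  0.62  0.63  2.07 -0.61  0.64  1.15]
low 13.02 [ 0.3849 -0.3154  0.0193] [-0.9 -0.7 -1.6] 0.0218 [ 0.2   0.72  0.51  2.07 -0.71  0.52  1.23]
low2 13.27 [ 0.3852 -0.3151  0.0177] [-0.6  0.2 -1.1] 0.0223 [ 0.2   0.72  0.51  2.07 -0.71  0.52  1.24]
open 14.32 [ 0.385  -0.315   0.0175] [ 0.1 -0.5 -0.7] 0.0882 [ 0.2   0.73  0.51  2.07 -0.71  0.52  1.24]
look 16.75 [ 0.4199 -0.3597  0.2697] [ 0.3 -0.1 -0. ] 0.088 [ 0.28  0.36  0.44  1.79 -0.17  1.04  2.36]
```

View pics/st.png

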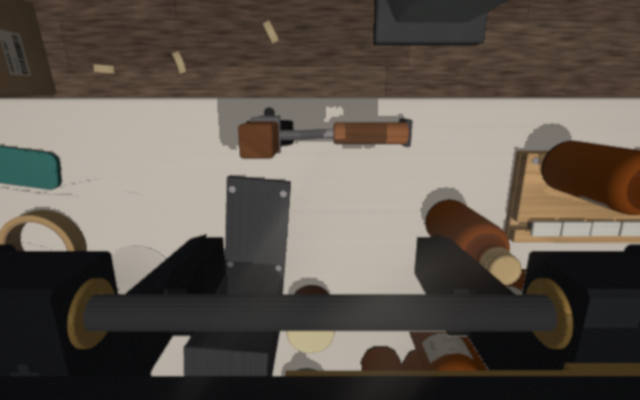

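The roller stands on the bench, with its handle at (333–410, 121–144) and its block at (238–277, 120–158). I'll measure both.

Run:
```python
from h import *
K=np.array(r.camera_info("wrist")["K"]); c=(K,np.load("st.npz")["T"]); im=cv2.imread("pics/st.png")
h=cv2.cvtColor(im,cv2.COLOR_BGR2HSV)
m=cv2.inRange(h,(3,90,50),(20,255,255))[:, :]; m[:105]=0; m[170:]=0; m[:,:225]=0; m[:,425:]=0
for k in cv2.findContours(m,cv2.RETR_EXTERNAL,cv2.CHAIN_APPROX_NONE)[0]:
    if cv2.contourArea(k)>200: print(cv2.boundingRect(k),cv2.contourArea(k))
P=[]
for u in range(338,408,8):
    ys=np.where(m[:,u])[0]; P.append(ray(c,(u,ys.mean()),.036)); print(u,ys.min(),ys.max(),P[-1].round(4))
P=np.array(P); print("slope dx/dy",np.polyfit(P[:,1],P[:,0],1))
for z in (.118,.07):
  for dx in(-.015,.015):
    for dy in (-.015,.015): print(z,dx,dy,proj(c,[.385+dx,-.415+dy,z]).round(1))
print(ray(c,(333,133),.036),ray(c,(411,133),.036))
cv2.imwrite("pics/st2.png",cv2.resize(im[100:180,220:430],None,fx=3.5,fy=3.5,interpolation=2))
```

```text
(334, 122, 75, 22) 1426.5
(238, 122, 40, 36) 1270.0
338 123 142 [ 0.3845 -0.34    0.036 ]
346 123 142 [ 0.3845 -0.3313  0.036 ]
354 123 143 [ 0.385  -0.3226  0.036 ]
362 123 142 [ 0.3845 -0.3139  0.036 ]
370 123 142 [ 0.3845 -0.3053  0.036 ]
378 123 142 [ 0.3845 -0.2966  0.036 ]
386 123 142 [ 0.3845 -0.2879  0.036 ]
394 123 143 [ 0.385  -0.2792  0.036 ]
402 122 143 [ 0.3845 -0.2705  0.036 ]
slope dx/dy [0.0007323 0.3848215]
0.118 -0.015 -0.015 [236.8 123.8]
0.118 -0.015 0.015 [272.2 123.8]
0.118 0.015 -0.015 [239. 159.]
0.118 0.015 0.015 [273.5 159. ]
0.07 -0.015 -0.015 [248.2 120.6]
0.07 -0.015 0.015 [278.8 120.6]
0.07 0.015 -0.015 [249.8 151.2]
0.07 0.015 0.015 [279.7 151.2]
[ 0.38502728 -0.34544331  0.036     ] [ 0.38500174 -0.26068447  0.036     ]
```

View pics/st2.png

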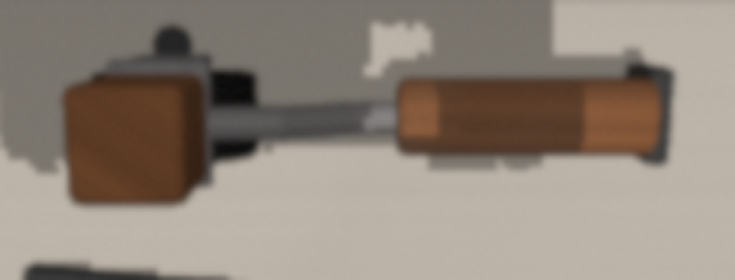

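The block's top face matches the prediction for an upright roller at (0.3845, -0.415) with yaw -90°. I'll grip the block along the roller's x, lift high over the bottles, and stop above trim_1.

```bash
cat >> h.py <<'E'
H=.080  # TCP height above roller underside when upright
def tiltori(t): return (R.from_euler("x",t)*R.from_euler("xyz",[np.pi,0,np.pi])).as_euler("xyz")
def tcp(x,y,zb,t=0.):  # wheel lowest point at (x,y,zb)
    return np.array([x,y,zb+.026])+R.from_euler("x",t).apply([0,0,H-.026])
def st(n):
    s=r.sense(); print(n,round(s["clock"],2),s["position"].round(4),s["force"].round(1),round(s["width"],4),s["q"].round(2)); return s
E
python3 - <<'E'
from h import *
b=tcp(.3845,-.415,0)
r.movep(b+[0,0,.10],down(np.pi)); r.servo_line(b,max_speed=.12); st("at")
r.clamp(60); st("clamped")
r.servo_line(b+[0,0,.20],max_speed=.15); st("up")
T=.06
r.movep(tcp(.495,.045,.19,T),tiltori(T)); st("over")
r.servo_line(tcp(.495,.045,.06,T),max_speed=.12); r.sleep(.2); st("low")
cv2.imwrite("pics/low.png",cv2.resize(r.grab_frame("scene")[110:310,180:440],None,fx=3,fy=3))
E
```

```text
at 18.31 [ 0.385  -0.4154  0.0808] [-1.4 -0.9  0.7] 0.0881 [ 0.48  0.64  0.35  1.88 -0.34  0.67  2.61]
clamped 19.23 [ 0.3845 -0.415   0.08  ] [ 0.5  0.1 -0.3] 0.0293 [ 0.48  0.64  0.35  1.88 -0.34  0.67  2.61]
up 20.71 [ 0.3841 -0.4146  0.2791] [-0.5 -1.  -3. ] 0.0296 [ 0.38  0.37  0.47  1.75 -0.19  1.07  2.49]
over 22.43 [0.4952 0.0404 0.2699] [-0.9  0.2 -2.9] 0.0293 [-0.43  0.24  0.34  1.92 -0.17  0.99  1.57]
low 23.86 [0.4954 0.0418 0.1404] [-0.1  0.1 -2.5] 0.0293 [-0.37  0.43  0.29  2.03 -0.28  0.7   1.68]
```

View pics/low.png

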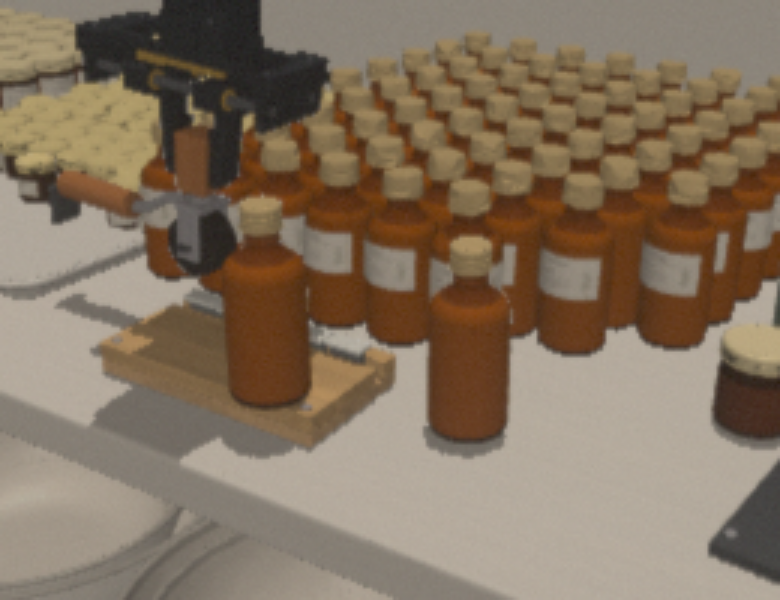

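The roller is held upright over trim_1, with the tail over the +y end and the bottles clear. Now I'll roll.

Run:
```python
from h import *
T=.06; X=.495
def go(y,z,v=.06):
    r.servo_line(tcp(X,y,z,T),max_speed=v); s=r.sense(); return s["force"],s["position"]
z=.042; r.servo_line(tcp(X,.045,z,T),max_speed=.08)
while z>.0345:
    f,p=go(.045,z,.04); print(round(z,4),f.round(1),p.round(4)); 
    if f[2]>22: break
    z-=.0015
for y in np.arange(.025,-.101,-.02):
    f,p=go(y,z); print(round(y,3),round(z,4),f.round(1),(p-tcp(X,y,z,T)).round(4))
    if f[2]>35: z+=.0015
    elif f[2]<4: z-=.001
st("end")
```

```text
0.042 [-0.9 -0.9 -2.6] [0.4953 0.0418 0.1222]
0.0405 [ 0.   0.5 -3.3] [0.4949 0.0418 0.1204]
0.039 [-0.2  0.8 -1.9] [0.4949 0.0417 0.1188]
0.0375 [-0.4  0.4 -0.7] [0.4952 0.0418 0.1175]
0.036 [0.6 0.2 3.7] [0.4953 0.0418 0.1161]
0.025 0.0345 [-0.5 -0.3  6.3] [ 0.0004 -0.0008  0.0003]
0.005 0.0345 [-1.  -0.8  6.2] [ 0.0003 -0.0004  0.0001]
-0.015 0.0345 [ 1.3 -0.6  5. ] [0.0002 0.0001 0.0001]
-0.035 0.0345 [0.6 0.2 5. ] [ 0.0001 -0.0007  0.    ]
-0.055 0.0345 [ 2.  -0.6  4.6] [ 0.0001 -0.0002  0.    ]
-0.075 0.0345 [1.3 0.1 4.2] [ 0.0001 -0.0007  0.    ]
-0.095 0.0345 [ 1.1 -0.   4.8] [ 0.     -0.0003 -0.    ]
end 28.92 [ 0.495  -0.0985  0.1144] [ 1.1 -0.   4.8] 0.0296 [-0.08  0.5   0.28  2.01 -0.31  0.68  1.98]
```

Run:
```python
from h import *
T=.06; X=.495
def go(y,z,v=.06):
    r.servo_line(tcp(X,y,z,T),max_speed=v); s=r.sense(); return s["force"],s["position"]
def press(y,z,F):
    while z>.018:
        f,p=go(y,z,.04); print("press",round(z,4),f.round(1),p.round(4))
        if f[2]>F: break
        z-=.001
    return z
def rollp(ys,z):
    for y in ys:
        f,p=go(y,z); print(round(y,3),round(z,4),f.round(1),(p-tcp(X,y,z,T)).round(4))
        z-=np.clip((28-f[2])*.00005,-.001,.001)
    return z
z=press(-.095,.0335,24)
z=rollp(np.arange(-.080,.056,.015),z)
z=rollp(np.arange(.040,-.101,-.015),z)
st("end")
```

```text
press 0.0335 [1.4 0.1 2.6] [ 0.495  -0.0979  0.1133]
press 0.0325 [ 1.1 -0.6  3.8] [ 0.495  -0.098   0.1123]
press 0.0315 [ 1.6 -1.2  2.2] [ 0.495  -0.0982  0.1113]
press 0.0305 [0.  0.9 6.2] [ 0.4951 -0.0983  0.1106]
press 0.0295 [ 0.1 -0.4 15.4] [ 0.4956 -0.0984  0.1105]
press 0.0285 [-2.7  0.3 25.7] [ 0.4959 -0.0986  0.1103]
-0.08 0.0285 [-2.9 -0.6 24.5] [ 0.0009 -0.0005  0.0019]
-0.065 0.0283 [-2.7  0.4 27.2] [0.0011 0.0001 0.0021]
-0.05 0.0283 [-3.1 -1.  27.6] [ 0.0012 -0.0006  0.0021]
-0.035 0.0283 [-2.6  0.8 26. ] [0.0013 0.0002 0.0021]
-0.02 0.0282 [-3.8  0.8 28.6] [0.0013 0.0004 0.0022]
-0.005 0.0282 [-2.6  0.4 26.5] [0.0014 0.0004 0.0021]
0.01 0.0281 [-2.8  0.5 28.1] [0.0015 0.0006 0.0023]
0.025 0.0281 [-3.1 -0.  27.7] [0.0015 0.     0.0022]
0.04 0.0281 [-2.9  0.4 26.9] [0.0015 0.0007 0.0022]
0.055 0.0281 [-3.2  1.4 27.7] [0.0016 0.0009 0.0023]
0.04 0.028 [-3.2 -0.3 29. ] [ 0.0016 -0.0004  0.0023]
0.025 0.0281 [-2.6 -1.  26.6] [ 0.0016 -0.0003  0.0022]
0.01 0.028 [-2.7  0.2 29.3] [ 0.0017 -0.0005  0.0023]
-0.005 0.0281 [-3.  -0.1 27.6] [ 0.0016 -0.0005  0.0022]
-0.02 0.0281 [-2.8 -0.2 27.9] [ 0.0017 -0.0007  0.0023]
-0.035 0.0281 [-2.8  0.4 27.5] [ 0.0017 -0.0008  0.0022]
-0.05 0.028 [-3.1 -0.1 26.5] [ 0.0017 -0.0008  0.0023]
-0.065 0.028 [-2.2 -0.5 28.2] [ 0.0017 -0.001   0.0024]
-0.08 0.028 [-2.   0.6 27. ] [ 0.0018 -0.001   0.0024]
-0.095 0.0279 [-2.2 -0.7 27.9] [ 0.0018 -0.0012  0.0025]
end 38.42 [ 0.4968 -0.0994  0.1103] [-2.2 -0.7 27.9] 0.0295 [-0.07  0.5   0.28  2.01 -0.31  0.67  1.99]
```

A steady 28 N at a constant height over all five caps means they are on the hard stop. Now I'll carry the roller back to its bench spot.

Run:
```python
from h import *
T=.06
r.servo_line(tcp(.495,-.095,.05,T),max_speed=.08); r.servo_line(tcp(.495,-.085,.20,T),max_speed=.15)
r.movep(tcp(.385,-.405,.19),down(np.pi)); st("over")
r.servo_line(tcp(.385,-.405,.015),max_speed=.13)
z=.006
while z>-.004:
    r.servo_line(tcp(.385,-.405,z),max_speed=.04); s=st("low")
    if s["force"][2]>1: break
    z-=.0015
r.open_gripper(); st("open")
r.servo_line(tcp(.385,-.405,.13),max_speed=.15)
r.movep([.44,-.15,.27],down(np.pi)); r.sleep(.3); s=st("look")
im=r.grab_frame("wrist"); cv2.imwrite("pics/fin.png",im); np.savez("fin.npz",T=cam("wrist",s)[1])
```

```text
over 41.26 [ 0.3863 -0.4036  0.2697] [ 0.4 -0.  -2.9] 0.0297 [ 0.3   0.38  0.55  1.78 -0.23  1.05  2.51]
low 43.13 [ 0.3848 -0.4048  0.0857] [ 0.   0.1 -2.4] 0.0293 [ 0.42  0.63  0.42  1.9  -0.39  0.68  2.64]
low 43.38 [ 0.385  -0.405   0.0845] [ 0.7  0.9 -2.7] 0.0293 [ 0.42  0.64  0.42  1.9  -0.39  0.68  2.64]
low 43.63 [ 0.3849 -0.405   0.0829] [ 0.1 -0.3 -2.7] 0.0295 [ 0.42  0.64  0.42  1.9  -0.39  0.68  2.64]
low 43.88 [ 0.385  -0.405   0.0814] [-0.6  0.3 -3.3] 0.0297 [ 0.42  0.64  0.41  1.9  -0.4   0.68  2.64]
low 44.13 [ 0.3851 -0.4051  0.0801] [-0.5 -0.1 -2.2] 0.0294 [ 0.42  0.64  0.41  1.9  -0.4   0.67  2.65]
low 44.38 [ 0.3854 -0.4061  0.0799] [-0.7 -0.  10.1] 0.0295 [ 0.42  0.64  0.41  1.9  -0.4   0.67  2.65]
open 45.35 [ 0.385  -0.405   0.0785] [-0.  -0.2  0.1] 0.0882 [ 0.42  0.65  0.41  1.91 -0.4   0.67  2.65]
look 47.72 [ 0.4398 -0.1508  0.2698] [ 0.7 -0.3 -0.5] 0.0883 [-0.23  0.19  0.53  2.   -0.12  0.98  1.93]
```

View pics/fin.png

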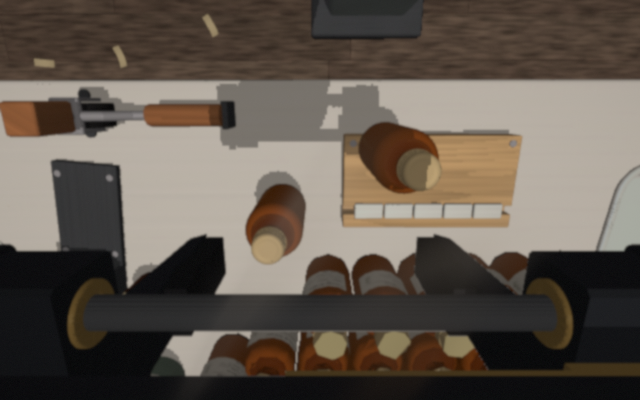

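The roller stands on the bench at (0–235, 100–135), clear of the dock plate at u 55–125, v 160 and below. The caps lie in one even row at (355–502, 203–219), and both bottles are standing where they were.

```bash
python3 -c "
from cell import r
print(r.job_done())"
```

```text
the job is handed in; nothing more can be done
None
```

The job is handed in: all five trim pieces were rolled down to the hard stop at about 28 N, the roller stands on the bench clear of the board and dock, and the bottles and jar were not touched; the last look was at about 48 s of the 72 s allowed.

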